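# Take the tea-table pile apart

## Task

The tea things were cleared in one go and left piled up on the tea carton. Take the pile apart in this order and set each thing down, upright and without dropping it, in its own place: the tealight in the middle of the green tile, then the red-lidded jar in the middle of the red coaster, then the steel cup in the middle of the blue coaster, and last the tea carton flat inside the rim of the wooden tray. Leave the lemon and the garlic where they are.

Things in the scene. Friction and masses are not known exactly. Their poses are not given: they have to be found in the camera images.
- tealight: tealight candle in a low white cup, round, 38 mm across, 15 mm high, 30 g; starts on top of the red-lidded jar. Origin: centre of its underside; z up
- red_jar: glass jar with a red screw lid, round, 60 mm across, 121 mm high with a flat lid top, about 0.25 kg; starts upright on the tea carton near the carton's +y end. Origin: centre of its underside; z up
- cup: plain pale silvery-grey steel cup without a handle, open at the top, 72 mm high, 52 mm across at the rim and 43 mm at the foot, about 0.12 kg; starts upright on the tea carton near the carton's -y end, beside the jar. Origin: centre of its underside; z up
- tea_carton: black printed tea carton, a closed stiff box lying flat at the bottom of the pile, 68 mm along its own x, 136 mm along its own y, 66 mm high, about 0.3 kg. Origin: centre of its underside; z up
- green_tile: green square glazed tile, 94 x 94 mm, fixed to the worktop, flat top 6 mm above its origin. Origin: its centre, on the worktop
- red_coaster: round red coaster with a cork middle, 100 mm across, fixed to the worktop, flat top 6 mm above its origin. Origin: its centre, on the worktop
- blue_coaster: round blue coaster with a cork middle, 100 mm across, fixed to the worktop, flat top 6 mm above its origin. Origin: its centre, on the worktop
- wood_tray: shallow wooden tray with a dark rim, fixed to the worktop, outside 100 mm along its own x and 168 mm along its own y; inside the rim 88 x 156 mm, inner floor 5 mm and rim top 12 mm above its origin. The carton goes in with its long side along the tray's long side, either way round. Origin: its centre, on the worktop
- lemon: loose yellow lemon lying on the worktop to the left of the pile, 83 x 58 x 58 mm, to be left alone. Origin: centre of its underside at the start
- garlic: loose garlic bulb on the worktop in front of the microwave (not the one far to the right at the back), about 50 mm across and 51 mm high, to be left alone. Origin: centre of its underside at the start
There are look-alikes about, which are no part of the job. Of the things that look like the green_tile, take the one that is nearest to the robot's base at the start.

How it is judged:
By the outcome, as a careful person would: the job done as asked, in the order asked, and still so for the second after the job is handed in, with the robot touching nothing.
It also fails if it takes over 128 s, if anything falls off the work surface, if the arm or the gripper's body presses on something with over 40 N, if the wrist force passes 120 N, or if a joint passes its speed limit or range.

## Robot

A 6-joint arm with a two-finger parallel gripper is mounted at the origin on a cart in front of the work surface, level with it; the furniture and walls round the work are solid. World frame = base frame: x ahead of the robot, y to its left, z up, the work surface at z = 0. Lengths are in m, angles in degrees, forces in N, time in s.
With the tool pointing down it reaches from about 0.25 to 0.725 m from the base axis. Payload 9.7 kg.
Tool frame: the origin (TCP) lies at the centre of the arm's flange, where the gripper is bolted on; the fingertips stand 173 mm ahead of it and the grasp point (between the pads) lies 155 mm ahead of it; z points along the fingers, y is the line along which they close (so a half turn about z gives the same grasp; the last joint's range is limited). The gripper opens to 85 mm and grips with 20 to 120 N. Pads are 22 mm wide; open, the fingers measure 114 mm over their backs; the gripper's body (76 mm by 85 mm) begins 54 mm behind the grasp point. The pads swing forward as they close: fully open they stand 13 mm farther back than shut.
Start: joints at [-67.895, 4.979, 10.078, 95.1, 0, 90], TCP at [0.207, -0.51, 0.405] pointing down, gripper open.
Joint ranges: [-179.16, 179.16], [-48.56, 103.87], [-65.8, 70.77], [-126.05, 130.52], [-82.76, 87.17], [-180, 180]. Speed limits (degrees/s): [127.2, 127.2, 147.25, 180, 180, 180].

## Interface

Orientations are given as [roll, pitch, yaw] about the fixed x, y, z axes, in that order (R = Rz(yaw) Ry(pitch) Rx(roll)).
In Python, from workcell import monitor, camera, get_calibration, bot gives the robot as it stands.
- The arm moves only by the tool carry_out, never from a script. Its argument "targets" is text: rows parted by semicolons, each of 7 numbers parted by spaces: the shift along the tool's x, y, z in units of 0.04 m (1.0 is 0.04 m), then the turn, a rotation vector about the tool's x, y, z in units of 0.1 rad (1.0 is 0.1 rad), then the opening, from -1 (shut) to 1 (fully open), so that 0 is half open. A call has exactly 8 rows; each row shifts and turns the commanded pose from where the row before left it, along the tool's axes as they then stand; what a row does not reach is not made up. A row lasts 1/12 s, in which the tool goes at most 41.7 mm and 7.16 degrees, less where a joint would pass 70% of its speed; a pose out of reach is approached as far as the arm can. A call with a number of a shift or a turn outside -1 to 1 is refused whole. A call with a gripper value outside its range is refused whole. The fingers move at their own pace and stop on an object; "newtons" is the grip in N (left out, the last holds). Time passes only in rows, so rows that do not move let the fingers close, or fill a call up. It gives the time, the measured TCP pose, the force, the opening and the grip force at its end, in the units of the state.
- monitor.get_obs(): the state, without advancing time (a new reading comes with each control period).
- camera(name): name is "scene" or "side" or "wrist"; returns the picture (420x560x3 uint8, red, green, blue); there is no depth.
- get_calibration(name): a dict with "fx", "fy", "cx", "cy" (pixels), "view" (4x4, takes a point from world to camera coordinates). Camera axes: x right, y down, z forward; pixel columns grow to the right and rows downward; lengths in m; the calibration is good to about 2 mm. A picture is of the moment at which its call begins: read the wrist's pose just before it. get_calibration takes no time and is no camera call; for the wrist camera it gives the pose at the moment of the call.
- bot.job_done(): hands the job in; it is judged then, once.
The state is a dict: "time": time; "q": joint angles; "qd": joint speeds; "joint_efforts": joint torques, N m; "ee_pos": TCP position; "tcp_rot": TCP orientation; "wrist_force": force on the tool from outside, world axes, zero at the start; "torque": the same for the moment, N m; "opening": finger opening in m; "grasp_force": force on a finger pad.
Only numpy, scipy, OpenCV 4.12 (cv2) and the standard library are available. Lean on these libraries where they do the work, as an engineer would, in place of code of your own. Each camera call takes 0.05 s, during which the arm holds its last target. There are 200 camera calls.

## Working session

There is one attempt and no reset: what is moved stays moved. The work goes in short steps, Python scripts to look and compute and a tool call to move; the robot and the scene stay as the last step left them, time stands still between calls to the robot, and variables do not carry over. Pictures are saved under pics/ and viewed, at most 14 in all, crops included, and the job is handed in when it is done.

Besides the shell and the picture viewer there is one more tool, called by a JSON object that holds its "method" and its "body". carry_out: Moves the arm, as the interface text tells. Shifts and turns lie within -1 to 1; 1 stands for 0.04 m of shift or 0.1 rad of turn. Its arguments: {"type":"object","properties":{"targets":{"type":"string"},"newtons":{"type":"number"}},"required":["targets"]}

```bash
mkdir -p pics; ls; cat > h.py <<'E'
import numpy as np, cv2
from workcell import monitor, camera, get_calibration, bot
def snap(name,fn):
    c=get_calibration(name); im=camera(name); cv2.imwrite(f'pics/{fn}.png',im[:,:,::-1]); return im,c
def ray(c,u,v):
    V=np.array(c['view']); R=V[:3,:3]; o=-R.T@V[:3,3]
    d=R.T@np.array([(u-c['cx'])/c['fx'],(v-c['cy'])/c['fy'],1]); return o,d
def atz(c,u,v,z):
    o,d=ray(c,u,v); return o+d*(z-o[2])/d[2]
def proj(c,p):
    V=np.array(c['view']); q=V[:3,:3]@np.array(p)+V[:3,3]; return c['fx']*q[0]/q[2]+c['cx'],c['fy']*q[1]/q[2]+c['cy']
E
python3 - <<'E'
from h import *
import json
cal={}
for n in ['scene','side','wrist']:
    im,c=snap(n,n+'0'); cal[n]={k:np.array(v).tolist() for k,v in c.items()}
    o,d=ray(c,280,210); print(n,c['fx'],o.round(3),(d/np.linalg.norm(d)).round(3))
json.dump(cal,open('cal.json','w'))
print(monitor.get_obs())
E
```

```text
pics
scene 409.80082847519975 [-0.078  0.633  0.934] [ 0.474 -0.58  -0.662]
side 509.6254037244243 [ 0.403 -1.321  1.052] [ 0.101  0.813 -0.574]
wrist 354.72255807930105 [ 0.27  -0.483  0.373] [-0.259 -0.103 -0.96 ]
{'time': 0.15, 'q': array([-6.78977649e+01,  5.00417533e+00,  1.00467611e+01,  9.51018646e+01,
        1.73013221e-03,  9.00011242e+01]), 'qd': array([ 0.15511424, -0.00760373,  0.16345125, -0.09390403, -0.07741365,
       -0.12264122]), 'joint_efforts': array([-7.64922402e-05, -5.20761395e+01,  4.65044689e+01,  1.38799148e-02,
       -5.93752179e-05, -8.42115838e-06]), 'ee_pos': array([ 0.20694592, -0.50958037,  0.40415966]), 'tcp_rot': array([-1.79940721e+02, -1.72896815e-03,  2.21011091e+01]), 'wrist_force': array([1.13923089, 0.71998745, 0.68335552]), 'torque': array([-0.05396471,  0.02152598, -0.01823394]), 'grasp_force': 0.0, 'opening': 0.0855645895380241}
```

View pics/scene0.png

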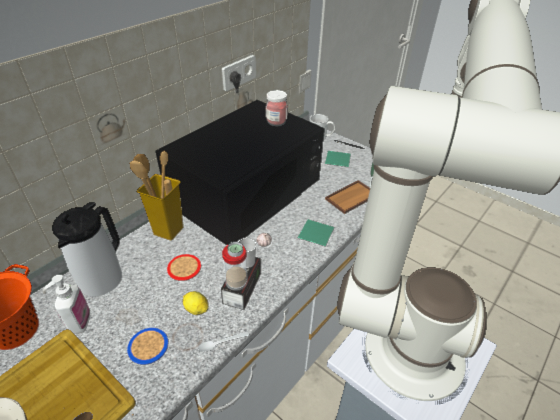

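View pics/side0.png

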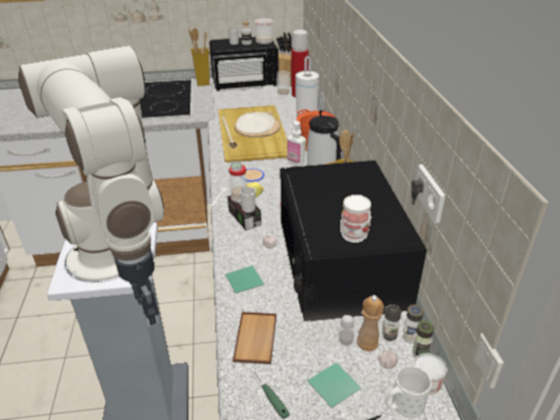

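Scene: the pile is at (237,275), red coaster (184,267), blue coaster (148,345), lemon (195,302), garlic (264,239), tray (350,197). There are two green tiles, at (317,232) and (338,158) in scene, which are (244,279) and (334,383) in side. The first is closer to the base, so it should be the one meant. I'll enlarge to confirm.

```bash
python3 - <<'E'
import cv2,json
from h import *
a=cv2.imread('pics/scene0.png')[140:370,120:390]; b=cv2.imread('pics/side0.png')[150:410,200:370]
a=cv2.resize(a,None,fx=2.0,fy=2.0,interpolation=cv2.INTER_CUBIC);b=cv2.resize(b,(300,460),interpolation=cv2.INTER_CUBIC)
# a: 540x460
b=cv2.resize(cv2.imread('pics/side0.png')[150:410,205:352],(260,460),interpolation=cv2.INTER_CUBIC)
cv2.imwrite('pics/crop0.png',np.hstack([a,b]))
cal=json.load(open('cal.json'))
for n,pts in dict(scene=dict(red=(184,267),blue=(148,345),tile=(317,232),tile2=(338,158),tray=(350,197),lemon=(195,302),garlic=(264,242)),side=dict(tile=(244,279),tile2=(334,383),tray=(256,337),garlic=(269,244))).items():
    for k,p in pts.items(): print(n,k,atz(cal[n],*p,0.006).round(3))
for k,pz in dict(tealight=((235,244),.2),lid=((234,252),.187)).items(): print(k,atz(cal['scene'],*pz[0],pz[1]).round(3))
print(atz(cal['side'],237,165,.2).round(3))
E
```

```text
scene red [0.636 0.2   0.006]
scene blue [0.506 0.423 0.006]
scene tile [ 0.429 -0.178  0.006]
scene tile2 [ 0.617 -0.575  0.006]
scene tray [ 0.446 -0.399  0.006]
scene lemon [0.517 0.261 0.006]
scene garlic [ 0.527 -0.032  0.006]
side tile [ 0.432 -0.182  0.006]
side tile2 [ 0.621 -0.579  0.006]
side tray [ 0.447 -0.411  0.006]
side garlic [ 0.525 -0.026  0.006]
tealight [0.45 0.16 0.2 ]
lid [0.442 0.172 0.187]
[0.444 0.166 0.2  ]
```

View pics/crop0.png

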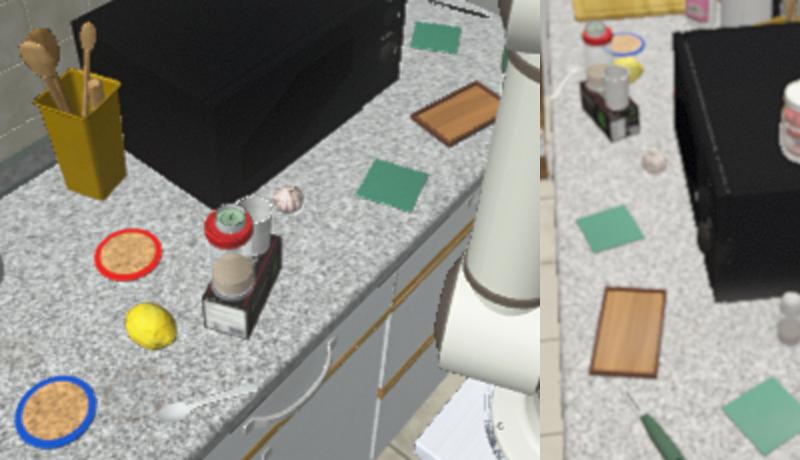

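The crop confirms it: the tile at scene (317,232) is about (0.43, -0.18), 0.47 m from the base. The other is at 0.84 m, so the near one is the target. The tealight is the small disc on the red lid. Next I'll move over the pile for a look with the wrist camera.

{"method": "carry_out", "body": {"targets": "0.49 -0.56 -0.05 0 0 0 1;0.49 -0.56 -0.05 0 0 0 1;0.49 -0.56 -0.05 0 0 0 1;0.49 -0.56 -0.05 0 0 0 1;0.49 -0.56 -0.05 0 0 0 1;0.49 -0.56 -0.05 0 0 0 1;0.49 -0.56 -0.05 0 0 0 1;0.49 -0.56 -0.05 0 0 0 1"}}

```text
time: 0.82
ee_pos: [0.2849, -0.2832, 0.4206]
tcp_rot: [-180.0, 0.0, 22.1]
wrist_force: [0.2, -0.1, -0.2]
opening: 0.0854
grasp_force: 0.0
```

{"method": "carry_out", "body": {"targets": "0.49 -0.56 -0.05 0 0 0 1;0.49 -0.56 -0.05 0 0 0 1;0.49 -0.56 -0.05 0 0 0 1;0.49 -0.56 -0.05 0 0 0 1;0.49 -0.56 -0.05 0 0 0 1;0.49 -0.56 -0.05 0 0 0 1;0.49 -0.56 -0.05 0 0 0 1;0.49 -0.56 -0.05 0 0 0 1"}}

```text
time: 1.48
ee_pos: [0.3627, -0.058, 0.4368]
tcp_rot: [180.0, -0.0, 22.1]
wrist_force: [0.5, -0.6, 0.3]
opening: 0.0856
grasp_force: 0.0
```

Tracking is exact.

{"method": "carry_out", "body": {"targets": "0.49 -0.56 -0.05 0 0 0 1;0.49 -0.56 -0.05 0 0 0 1;0.49 -0.56 -0.05 0 0 0 1;0.49 -0.56 -0.05 0 0 0 1;0.49 -0.56 -0.05 0 0 0 1;0.49 -0.56 -0.05 0 0 0 1;0.49 -0.56 -0.05 0 0 0 1;0 0 0 0 0 0 1"}}

```text
time: 2.15
ee_pos: [0.4319, 0.1409, 0.4498]
tcp_rot: [-179.9, 0.0, 22.3]
wrist_force: [1.1, 0.1, -0.1]
opening: 0.0854
grasp_force: 0.0
```

```bash
python3 - <<'E'
from h import *
im,c=snap('wrist','w1'); np.save('w1.npy',c,allow_pickle=True)
s=monitor.get_obs();print(s['ee_pos'],s['tcp_rot'],s['time'])
for z in (0.187,.2): print(proj(c,(.445,.165,z)))
E
```

```text
[0.43126441 0.13931507 0.44995083] [-1.79983948e+02  7.60862283e-02  2.22843652e+01] 2.2
(np.float64(255.92904844355468), np.float64(180.91448983116447))
(np.float64(254.54902122029378), np.float64(185.06595336207303))
```

View pics/w1.png

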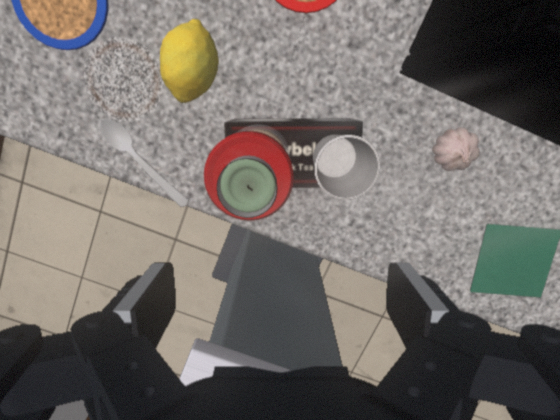

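The wrist view shows the tealight at about (248,187) on the lid at (249,175), the cup rim at (346,167), and the carton's long side along the image x axis. The near green tile is at (515,262).

```bash
python3 - <<'E'
from h import *
c=np.load('w1.npy',allow_pickle=True).item()
im=cv2.imread('pics/w1.png'); h=cv2.cvtColor(im,cv2.COLOR_BGR2HSV)
def blob(m,box,fn=cv2.minEnclosingCircle):
    x0,y0,x1,y1=box; mm=np.zeros_like(m); mm[y0:y1,x0:x1]=m[y0:y1,x0:x1]
    k=max(cv2.findContours(mm,cv2.RETR_EXTERNAL,cv2.CHAIN_APPROX_NONE)[0],key=cv2.contourArea); return cv2.fitEllipse(cv2.convexHull(k))
g=cv2.inRange(h,(35,30,60),(95,255,255)); e=blob(g,(200,140,300,230)); print('tea wax',e, atz(c,*e[0],.201).round(4))
r=cv2.inRange(h,(0,140,60),(8,255,255))|cv2.inRange(h,(172,140,60),(180,255,255)); e=blob(r,(190,110,310,230)); print('lid',e,atz(c,*e[0],.187).round(4),atz(c,*e[0],.18).round(4))
print('cup rim',atz(c,346,167,.138).round(4))
for p in [(226,122),(362,121)]: print(p,atz(c,*p,.066).round(4))
E
```

```text
tea wax ((247.17977905273438, 184.79676818847656), (52.45945739746094, 55.303470611572266), 106.52313232421875) [0.4436 0.1693 0.201 ]
lid ((247.90328979492188, 174.72532653808594), (87.2554931640625, 87.44776916503906), 171.7642364501953) [0.4469 0.1714 0.187 ] [0.4454 0.1715 0.18  ]
cup rim [0.4721 0.1021 0.138 ]
(226, 122) [0.462  0.2113 0.066 ]
(362, 121) [0.5126 0.09   0.066 ]
```

{"method": "carry_out", "body": {"targets": "0.19 -0.19 0 0 0 0 0.3;0.19 -0.19 0 0 0 0 0.3;0.19 -0.195 0 0 0 0 0.3;0 0 0.4 0 0 0 0.3;0 0 0.4 0 0 0 0.3;0 0 0.4 0 0 0 0.3;0 0 0.4 0 0 0 0.3;0 0 0.3 0 0 0 0.3", "newtons": 20}}

```text
time: 2.87
ee_pos: [0.4434, 0.1674, 0.3734]
tcp_rot: [-180.0, 0.0, 22.1]
wrist_force: [-0.6, 0.0, 0.2]
opening: 0.0555
grasp_force: 0.0
```

```bash
python3 - <<'E'
from h import *
im,c=snap('wrist','w2')
s=monitor.get_obs();print(s['ee_pos'],s['tcp_rot'],s['time'],s['opening'],s['wrist_force'])
p=s['ee_pos']
for dz in (.155,.173): print(proj(c,p-[0,0,dz]))
E
```

```text
[0.44322617 0.16727163 0.37138093] [-179.98989446    0.19501152   22.06051468] 2.9167 0.05558316480332936 [ 0.88807545  0.95390205 -1.8581952 ]
(np.float64(282.8034299434091), np.float64(288.42309199789224))
(np.float64(282.51296700633696), np.float64(268.34001676460207))
```

View pics/w2.png

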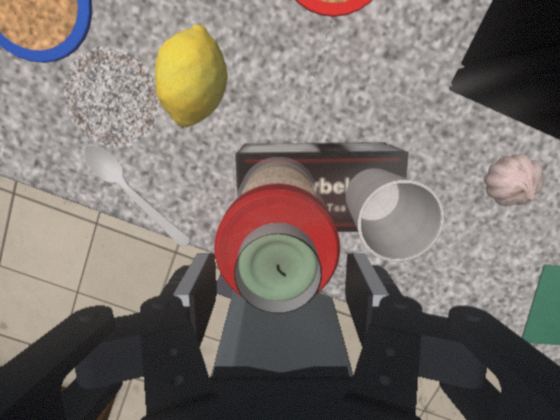

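The tealight rim is centred at (278,265), about 2 mm left and 2 mm ahead of the grasp axis at (282,270). I'll correct, lower to about 4 mm above the lid, and close.

{"method": "carry_out", "body": {"targets": "0.04 -0.04 0.1 0 0 0 0.3;0 0 0.1 0 0 0 0.3;0 0 0.06 0 0 0 0.3;0 0 0 0 0 0 0.1;0 0 0 0 0 0 -0.3;0 0 0 0 0 0 -0.4;0 0 0 0 0 0 -0.4;0 0 0 0 0 0 -0.4", "newtons": 20}}

```text
time: 3.58
ee_pos: [0.4442, 0.1694, 0.3648]
tcp_rot: [180.0, -0.1, 22.1]
wrist_force: [0.5, -0.5, 3.7]
opening: 0.0358
grasp_force: 20.3
```

```bash
python3 - <<'E'
from h import *
im,c=snap('wrist','w3')
s=monitor.get_obs();print(s['ee_pos'],s['time'],s['opening'],s['wrist_force'],s['grasp_force'])
E
```

```text
[0.44417058 0.16937222 0.36484548] 3.6333 0.03644913531833834 [ 0.12694585 -0.60939476  4.34396697] 20.373205777723342
```

View pics/w3.png

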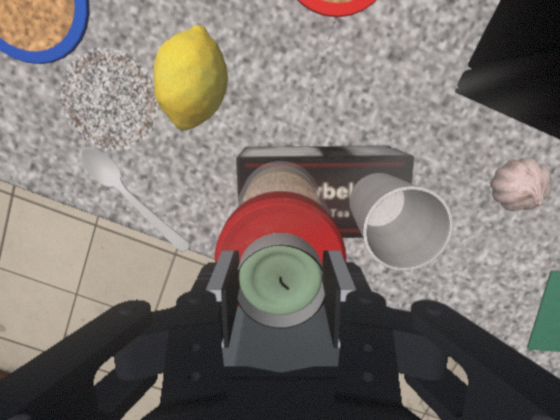

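Gripped at 36 mm with 20 N. I'll lift straight up, and refine the target places from the saved pictures.

{"method": "carry_out", "body": {"targets": "0 0 -0.1 0 0 0 -0.4;0 0 -0.2 0 0 0 -0.4;0 0 -0.3 0 0 0 -0.4;0 0 -0.4 0 0 0 -0.4;0 0 -0.4 0 0 0 -0.4;0 0 -0.2 0 0 0 -0.4;0 0 0 0 0 0 -0.4;0 0 0 0 0 0 -0.4", "newtons": 20}}

```text
time: 4.3
ee_pos: [0.4443, 0.1694, 0.4283]
tcp_rot: [-180.0, -0.0, 22.1]
wrist_force: [0.8, -0.5, -0.7]
opening: 0.0362
grasp_force: 20.1
```

```bash
python3 - <<'E'
from h import *
import json
cal=json.load(open('cal.json'))
R=dict(green=((70,80,60),(90,255,200)),red=((0,150,100),(6,255,255)),blue=((105,140,60),(125,255,255)),wood=((5,90,40),(18,255,255)))
B=dict(scene=dict(green=(295,210,340,250),red=(160,250,208,285),blue=(122,322,174,368),wood=(320,178,372,215)),side=dict(green=(222,262,268,296),wood=(228,305,280,365)))
for n in B:
    im=cv2.imread(f'pics/{n}0.png'); h=cv2.cvtColor(im,cv2.COLOR_BGR2HSV)
    for k,(x0,y0,x1,y1) in B[n].items():
        m=cv2.inRange(h,*R[k]); 
        if k=='red': m|=cv2.inRange(h,(174,150,100),(180,255,255))
        mm=np.zeros_like(m); mm[y0:y1,x0:x1]=m[y0:y1,x0:x1]
        k2=max(cv2.findContours(mm,cv2.RETR_EXTERNAL,cv2.CHAIN_APPROX_NONE)[0],key=cv2.contourArea)
        z=.012 if k=='wood' else .006
        P=np.array([atz(cal[n],u,v,z)[:2] for u,v in k2[:,0]],np.float32)*1000
        r=cv2.minAreaRect(P); print(n,k,'ctr',np.round(r[0],1),'size',np.round(r[1],1),'ang',round(r[2],1))
s=monitor.get_obs();print(s['ee_pos'],s['opening'],s['grasp_force'],s['wrist_force'])
E
```

```text
scene green ctr [ 431.9 -176. ] size [90.5 91.9] ang 17.5
scene red ctr [638.9 200.2] size [95.4 97.6] ang 8.7
scene blue ctr [507.5 423.6] size [96.1 95.5] ang 41.2
scene wood ctr [ 445.1 -400.5] size [169.5  96.8] ang 78.2
side green ctr [ 431.7 -180.2] size [85.5 83.9] ang 17.2
side wood ctr [ 445.1 -412.9] size [165.6  93.6] ang 77.9
[0.44426547 0.16942225 0.4282646 ] 0.03615370265961149 20.057351879077032 [ 0.83429447 -0.54642857 -0.6785517 ]
```

{"method": "carry_out", "body": {"targets": "-0.15 0.33 0 0 0 0 -0.4;-0.3 0.66 0 0 0 0 -0.4;-0.3 0.66 0 0 0 0 -0.4;-0.3 0.66 0 0 0 0 -0.4;-0.3 0.66 0 0 0 0 -0.4;-0.3 0.66 0.2 0 0 0 -0.4;-0.3 0.66 0.4 0 0 0 -0.4;-0.3 0.66 0.5 0 0 0 -0.4", "newtons": 20}}

```text
time: 4.97
ee_pos: [0.4349, -0.0493, 0.3836]
tcp_rot: [180.0, -0.0, 22.1]
wrist_force: [0.9, 0.5, -0.3]
opening: 0.036
grasp_force: 20.1
```

{"method": "carry_out", "body": {"targets": "-0.3 0.66 0.5 0 0 0 -0.4;-0.3 0.66 0.5 0 0 0 -0.4;-0.3 0.66 0.5 0 0 0 -0.4;-0.3 0.66 0.5 0 0 0 -0.4;-0.15 0.33 0.4 0 0 0 -0.4;0 0 0.3 0 0 0 -0.4;0 0 0 0 0 0 -0.4;0 0 0 0 0 0 -0.4"}}

```text
time: 5.63
ee_pos: [0.4296, -0.1777, 0.2756]
tcp_rot: [-179.9, 0.1, 22.1]
wrist_force: [-0.7, -0.4, 0.5]
opening: 0.0358
grasp_force: 20.1
```

```bash
cat >> h.py <<'E'
def poly(c,im,lo,hi,z,box=(0,0,560,420),red=False):
    h=cv2.cvtColor(np.ascontiguousarray(im),cv2.COLOR_RGB2HSV); m=cv2.inRange(h,lo,hi)
    if red: m|=cv2.inRange(h,(174,lo[1],lo[2]),(180,255,255))
    x0,y0,x1,y1=box; mm=np.zeros_like(m); mm[y0:y1,x0:x1]=m[y0:y1,x0:x1]
    k=max(cv2.findContours(mm,cv2.RETR_EXTERNAL,cv2.CHAIN_APPROX_NONE)[0],key=cv2.contourArea)
    P=np.array([atz(c,u,v,z)[:2] for u,v in k[:,0]],np.float32)*1000
    return k[:,0],P
E
python3 - <<'E'
from h import *
im,c=snap('wrist','w4')
s=monitor.get_obs();print(s['ee_pos'],s['time'],s['opening'],s['grasp_force'])
k,P=poly(c,im,(70,80,50),(92,255,220),.006)
r=cv2.minAreaRect(P);print(r,k.min(0),k.max(0))
E
```

```text
[ 0.42996577 -0.17756719  0.27660937] 5.6833 0.03540350013004084 20.146959320409223
((434.037109375, -177.22543334960938), (90.6315689086914, 91.4359359741211), 17.599567413330078) [217 132] [357 261]
```

View pics/w4.png

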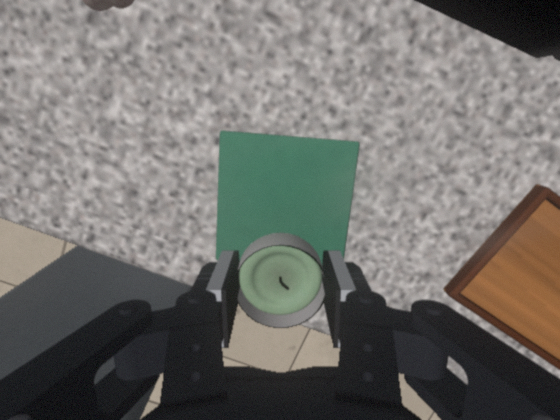

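The tealight is held level at (281,281). The tile spans (217–357, 132–261) with its centre at (0.434, -0.177). Now I'll lower it.

{"method": "carry_out", "body": {"targets": "0.1 0.03 0.3 0 0 0 -0.4;0 0 0.4 0 0 0 -0.4;0 0 0.4 0 0 0 -0.4;0 0 0.4 0 0 0 -0.4;0 0 0.3 0 0 0 -0.4;0 0 0.2 0 0 0 -0.4;0 0 0.1 0 0 0 -0.4;0 0 0.05 0 0 0 -0.4"}}

```text
time: 6.35
ee_pos: [0.4342, -0.1777, 0.19]
tcp_rot: [-180.0, 0.0, 22.1]
wrist_force: [-0.2, 0.5, -1.1]
opening: 0.0358
grasp_force: 20.1
```

{"method": "carry_out", "body": {"targets": "0 0 0.02 0 0 0 -0.4;0 0 0.02 0 0 0 -0.4;0 0 0.02 0 0 0 -0.4;0 0 0 0 0 0 -0.4;0 0 0 0 0 0 -0.4;0 0 0 0 0 0 -0.4;0 0 0 0 0 0 -0.4;0 0 0 0 0 0 -0.4"}}

```text
time: 7.02
ee_pos: [0.4341, -0.178, 0.188]
tcp_rot: [180.0, -0.0, 22.1]
wrist_force: [-0.5, -0.1, -0.5]
opening: 0.036
grasp_force: 20.1
```

{"method": "carry_out", "body": {"targets": "0 0 0.02 0 0 0 -0.4;0 0 0.02 0 0 0 -0.4;0 0 0.02 0 0 0 -0.4;0 0 0.01 0 0 0 -0.4;0 0 0 0 0 0 -0.4;0 0 0 0 0 0 -0.4;0 0 0 0 0 0 -0.4;0 0 0 0 0 0 -0.4"}}

```text
time: 7.68
ee_pos: [0.4341, -0.1779, 0.1851]
tcp_rot: [180.0, -0.0, 22.1]
wrist_force: [0.4, -0.3, 0.4]
opening: 0.0358
grasp_force: 20.1
```

{"method": "carry_out", "body": {"targets": "0 0 0.02 0 0 0 -0.4;0 0 0 0 0 0 -0.4;0 0 0.02 0 0 0 -0.4;0 0 0 0 0 0 -0.4;0 0 0.01 0 0 0 -0.4;0 0 0 0 0 0 -0.4;0 0 0 0 0 0 -0.4;0 0 0 0 0 0 -0.4"}}

```text
time: 8.35
ee_pos: [0.434, -0.1779, 0.1832]
tcp_rot: [180.0, 0.0, 22.1]
wrist_force: [-1.3, 1.1, 2.6]
opening: 0.0362
grasp_force: 20.3
```

Contact made, so I'll release gently and rise.

{"method": "carry_out", "body": {"targets": "0 0 0 0 0 0 -0.1;0 0 0 0 0 0 0;0 0 0 0 0 0 0.2;0 0 0 0 0 0 0.4;0 0 0 0 0 0 0.6;0 0 0 0 0 0 0.6;0 0 -0.2 0 0 0 0.6;0 0 -0.5 0 0 0 0.8"}}

```text
time: 9.02
ee_pos: [0.4332, -0.1776, 0.2095]
tcp_rot: [-179.8, 0.2, 22.1]
wrist_force: [0.1, -0.5, -0.2]
opening: 0.0765
grasp_force: 0.0
```

{"method": "carry_out", "body": {"targets": "0 0 -0.7 0 0 0 1;0 0 -0.9 0 0 0 1;0 0 -0.9 0 0 0 1;0 0 -0.9 0 0 0 1;0 0 -0.9 0 0 0 1;0 0 -0.7 0 0 0 1;0 0 0 0 0 0 1;0 0 0 0 0 0 1"}}

```text
time: 9.68
ee_pos: [0.4341, -0.178, 0.4133]
tcp_rot: [179.9, -0.1, 22.1]
wrist_force: [0.2, 0.2, -0.5]
opening: 0.0852
grasp_force: 0.0
```

```bash
python3 - <<'E'
from h import *
im,c=snap('wrist','w5')
s=monitor.get_obs();print(s['ee_pos'],s['time'],s['opening'])
k,P=poly(c,im,(75,110,50),(92,255,220),.006)
r=cv2.minAreaRect(P);print(r,k.min(0),k.max(0))
g=(im*1.0); 
cv2.imwrite('pics/w5c.png',cv2.resize(im[:300,150:430,::-1],None,fx=2,fy=2))
E
```

```text
[ 0.43405559 -0.17794073  0.41158406] 9.7333 0.08558257483366069Traceback (most recent call last):
  File "<stdin>", line 4, in <module>
  File "h.py", line 16, in poly
    k=max(cv2.findContours(mm,cv2.RETR_EXTERNAL,cv2.CHAIN_APPROX_NONE)[0],key=cv2.contourArea)
ValueError: max() iterable argument is empty
```

```bash
python3 - <<'E'
import cv2
im=cv2.imread('pics/w5.png'); cv2.imwrite('pics/w5c.png',cv2.resize(im[100:300,150:430],None,fx=2,fy=2))
h=cv2.cvtColor(im,cv2.COLOR_BGR2HSV);print(h[200:260:10,280])
E
```

```text
[[ 75  76 114]
 [ 74  72 114]
 [ 15   8 135]
 [ 15   9 168]
 [  8  14 151]
 [  0  12 104]]
```

View pics/w5c.png

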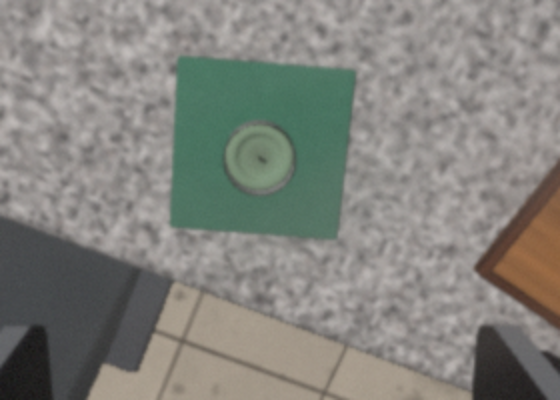

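The tealight stands upright in the tile, at crop (260,158) against a tile centre of about (261,150).

```bash
python3 - <<'E'
from h import *
c=get_calibration('wrist')
f=lambda u,v,z: atz(c,150+u/2,100+v/2,z)[:2]
print('tile',np.mean([f(*p,.006) for p in [(180,58),(355,70),(337,238),(172,227)]],0),'tealight',f(260,158,.018))
# jar target numbers from here
s=monitor.get_obs();print(s['ee_pos'])
E
```

```text
tile [ 0.43249961 -0.17817042] tealight [ 0.43096715 -0.17821456]
[ 0.43405559 -0.17794073  0.41158406]
```

```bash
python3 - <<'E'
from h import *
import json
c=json.load(open('cal.json'))['scene']
for n,p,z in [('mw corner base',(232,238),0),('mw top corner?',(228,178),.2),('utbox base',(165,236),0),('ut base r',(181,228),0),('kettle base',(100,292),0)]: print(n,atz(c,*p,z).round(3))
w=np.load('w1.npy',allow_pickle=True).item(); print('mw w1',atz(w,402,72,.0),atz(w,402,72,.25)); print('red w1 edge',atz(w,307,12,.006))
E
```

```text
mw corner base [0.619 0.018 0.   ]
mw top corner? [ 0.657 -0.018  0.2  ]
utbox base [0.787 0.154 0.   ]
ut base r [0.777 0.096 0.   ]
kettle base [0.745 0.411 0.   ]
mw w1 [0.58030232 0.05744379 0.        ] [0.52927419 0.12339223 0.25      ]
red w1 edge [0.59390658 0.17835254 0.006     ]
```

{"method": "carry_out", "body": {"targets": "0.16 -0.33 -0.1 0 0 0 1;0.31 -0.64 0 0 0 0 1;0.31 -0.64 0 0 0 0 1;0.31 -0.64 0 0 0 0 1;0.31 -0.64 0 0 0 0 1;0.31 -0.64 0 0 0 0 1;0.31 -0.64 0 0 0 0 1;0.31 -0.64 0 0 0 0 1"}}

```text
time: 10.4
ee_pos: [0.4476, 0.0367, 0.4138]
tcp_rot: [-180.0, 0.1, 22.1]
wrist_force: [0.7, -0.2, -0.4]
opening: 0.0854
grasp_force: 0.0
```

{"method": "carry_out", "body": {"targets": "0.31 -0.64 0 0 0 0 1;0.31 -0.64 0 0 0 0 1;0.31 -0.64 0 0 0 0 1;0.31 -0.64 0 0 0 0 1;0.31 -0.64 0 0 0 0 1;0.16 -0.33 0 0 0 0 1;0 0 0 0 0 0 1;0 0 0 0 0 0 1"}}

```text
time: 11.07
ee_pos: [0.4595, 0.1888, 0.414]
tcp_rot: [-179.9, 0.1, 22.4]
wrist_force: [0.2, -0.9, -0.1]
opening: 0.0853
grasp_force: 0.0
```

```bash
python3 - <<'E'
from h import *
im,c=snap('wrist','w6'); np.save('w6.npy',c,allow_pickle=True)
s=monitor.get_obs();print(s['ee_pos'],s['tcp_rot'],s['time'])
k,P=poly(c,im,(0,140,60),(8,255,255),.187,(100,60,400,300),True)
(x,y),ra,a=cv2.fitEllipse(cv2.convexHull(P)); print(x,y,ra, k.min(0),k.max(0))
E
```

```text
[0.45951762 0.18817764 0.41432265] [-1.79883602e+02  9.76693869e-02  2.23257798e+01] 11.1167
446.7852783203125 171.943115234375 (58.27600860595703, 61.256500244140625) [252 208] [349 299]
```

View pics/w6.png

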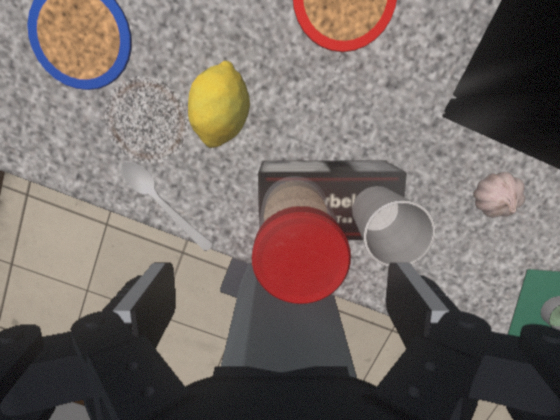

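The lid is at (301,254) and the cup rim at (397,233), both undisturbed. I'll grasp the jar by its lid with the fingertips staying above the cup rim.

{"method": "carry_out", "body": {"targets": "-0.24 0.12 0 0 0 0 0.85;-0.24 0.13 0 0 0 0 0.85;0 0 0.4 0 0 0 0.85;0 0 0.5 0 0 0 0.85;0 0 0.5 0 0 0 0.85;0 0 0.4 0 0 0 0.85;0 0 0.3 0 0 0 0.85;0 0 0.1 0 0 0 0.85", "newtons": 40}}

```text
time: 11.78
ee_pos: [0.4448, 0.1711, 0.3256]
tcp_rot: [-179.9, 0.1, 22.3]
wrist_force: [0.4, 0.1, -0.2]
opening: 0.0792
grasp_force: 0.0
```

{"method": "carry_out", "body": {"targets": "0 0 0 0 0 0 0.7;0 0 0 0 0 0 0.5;0 0 0 0 0 0 0.4;0 0 0 0 0 0 0.2;0 0 0 0 0 0 0;0 0 0 0 0 0 0;0 0 0 0 0 0 0;0 0 0 0 0 0 0"}}

```text
time: 12.45
ee_pos: [0.4459, 0.1724, 0.3287]
tcp_rot: [-179.9, -0.2, 22.4]
wrist_force: [0.3, -2.4, 6.5]
opening: 0.0577
grasp_force: 42.5
```

{"method": "carry_out", "body": {"targets": "0 0 -0.1 0 0 0 0;0 0 -0.3 0 0 0 0;0 0 -0.4 0 0 0 0;0 0 -0.5 0 0 0 0;0 0 -0.5 0 0 0 0;0 0 -0.5 0 0 0 0;0 0 -0.4 0 0 0 0;0 0 -0.2 0 0 0 0"}}

```text
time: 13.12
ee_pos: [0.4455, 0.1721, 0.4459]
tcp_rot: [-179.9, -0.2, 22.4]
wrist_force: [0.8, 0.3, -2.8]
opening: 0.0576
grasp_force: 43.6
```

```bash
python3 - <<'E'
from h import *
im,c=snap('wrist','w7'); np.save('w7.npy',c,allow_pickle=True)
s=monitor.get_obs();print(s['ee_pos'],s['tcp_rot'],s['time'],s['opening'],s['wrist_force'],s['grasp_force'])
k,P=poly(c,im,(0,140,60),(8,255,255),.006,(240,0,560,150),True)
(x,y),ra,a=cv2.fitEllipse(cv2.convexHull(P)); print('red',x,y,ra, k.min(0),k.max(0))
E
```

```text
[0.44562173 0.17215233 0.44627885] [-179.86637728   -0.19415548   22.35703339] 13.1667 0.05802409623386124 [-1.2687363  -0.09567659 -1.46947644] 43.63483916147743
red 635.2089233398438 197.40521240234375 (89.90872192382812, 94.74909210205078) [284   0] [375  38]
```

View pics/w7.png

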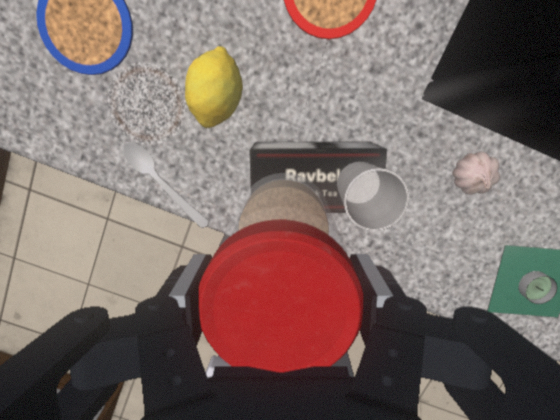

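The jar is held straight. I'll move most of the way and measure the red coaster from near.

{"method": "carry_out", "body": {"targets": "0.24 0.06 0 0 0 0 0;0.47 0.11 0 0 0 0 0;0.47 0.11 0 0 0 0 0;0.47 0.11 0 0 0 0 0;0.47 0.11 0 0 0 0 0;0.47 0.11 0 0 0 0 0;0.24 0.06 0 0 0 0 0;0 0 0 0 0 0 0"}}

```text
time: 13.83
ee_pos: [0.5628, 0.1907, 0.4401]
tcp_rot: [-179.9, 0.2, 22.3]
wrist_force: [0.8, 0.2, -3.5]
opening: 0.0578
grasp_force: 43.7
```

```bash
python3 - <<'E'
from h import *
im,c=snap('wrist','w8')
s=monitor.get_obs();print(s['ee_pos'],s['tcp_rot'],s['time'],s['opening'])
k,P=poly(c,im,(0,140,60),(8,255,255),.006,(150,0,560,195),True)
(x,y),ra,a=cv2.fitEllipse(cv2.convexHull(P)); print('red',x,y,ra, k.min(0),k.max(0))
E
```

```text
[0.56173852 0.19051432 0.44062879] [-179.85291577    0.1927752    22.3351002 ] 13.8833 0.05790128556690408
red 639.6812744140625 198.9042510986328 (97.4721450805664, 97.62743377685547) [257  52] [347 146]
```

{"method": "carry_out", "body": {"targets": "0.2 0.06 0 0 0 0 0;0.38 0.11 0 0 0 0 0;0.38 0.11 0.2 0 0 0 0;0.38 0.11 0.4 0 0 0 0;0.35 0.1 0.5 0 0 0 0;0.18 0.05 0.5 0 0 0 0;0 0 0.5 0 0 0 0;0 0 0.5 0 0 0 0"}}

```text
time: 14.55
ee_pos: [0.6381, 0.1991, 0.3375]
tcp_rot: [-179.9, 0.0, 22.4]
wrist_force: [1.4, -0.3, -2.6]
opening: 0.058
grasp_force: 43.7
```

{"method": "carry_out", "body": {"targets": "0 0 0.4 0 0 0 0;0 0 0.4 0 0 0 0;0 0 0.3 0 0 0 0;0 0 0.2 0 0 0 0;0 0 0.12 0 0 0 0;0 0 0.05 0 0 0 0;0 0 0 0 0 0 0;0 0 0 0 0 0 0"}}

```text
time: 15.22
ee_pos: [0.6379, 0.1992, 0.2811]
tcp_rot: [-179.9, -0.1, 22.4]
wrist_force: [0.3, -0.0, -3.5]
opening: 0.0578
grasp_force: 43.6
```

```bash
python3 - <<'E'
from h import *
im,c=snap('wrist','w9'); np.save('w9.npy',c,allow_pickle=True)
s=monitor.get_obs();print(s['ee_pos'],s['tcp_rot'],s['time'],s['wrist_force'],s['q'])
im,c=snap('scene','s1')
cv2.imwrite('pics/s1c.png',cv2.resize(im[190:330,120:290,::-1],None,fx=3.5,fy=3.5,interpolation=cv2.INTER_CUBIC))
E
```

```text
[0.63794426 0.19924093 0.28116926] [-1.79877262e+02 -7.84062813e-02  2.23535132e+01] 15.2667 [-0.32368858 -0.02487586 -3.02516599] [1.73229156e+01 2.06606602e+01 1.49157415e+01 8.41877397e+01
 1.29140847e-01 1.74969394e+02]
```

View pics/s1c.png

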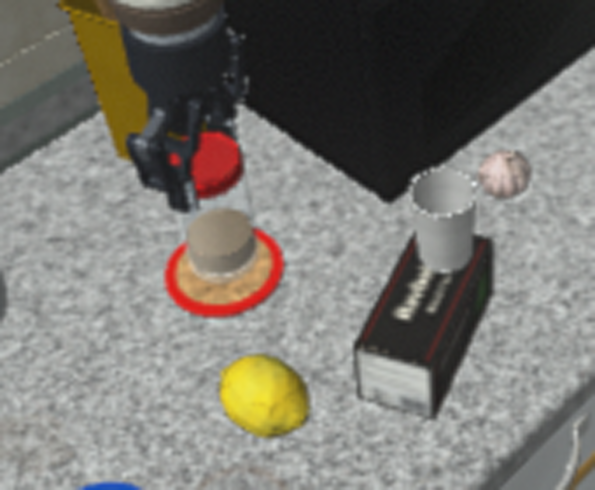

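The jar is upright just above the coaster at crop (222,265) and nearly centred. Joint 6 is near its limit at 175°, so later yaws must increase. Lowering to contact.

{"method": "carry_out", "body": {"targets": "0.03 0.01 0.05 0 0 0 0;0 0 0.05 0 0 0 0;0 0 0.05 0 0 0 0;0 0 0.05 0 0 0 0;0 0 0.03 0 0 0 0;0 0 0.03 0 0 0 0;0 0 0 0 0 0 0;0 0 0 0 0 0 0"}}

```text
time: 15.98
ee_pos: [0.639, 0.1993, 0.2697]
tcp_rot: [-179.9, 0.0, 22.4]
wrist_force: [-0.6, 0.8, -2.5]
opening: 0.0581
grasp_force: 43.7
```

{"method": "carry_out", "body": {"targets": "0 0 0.03 0 0 0 0;0 0 0 0 0 0 0;0 0 0.02 0 0 0 0;0 0 0 0 0 0 0;0 0 0.02 0 0 0 0;0 0 0 0 0 0 0;0 0 0 0 0 0 0;0 0 0 0 0 0 0"}}

```text
time: 16.65
ee_pos: [0.6392, 0.1993, 0.2685]
tcp_rot: [-179.9, -0.1, 22.3]
wrist_force: [0.1, -1.8, 6.9]
opening: 0.0579
grasp_force: 44.5
```

Contact. Releasing and rising.

{"method": "carry_out", "body": {"targets": "0 0 -0.03 0 0 0 0.4;0 0 0 0 0 0 0.5;0 0 0 0 0 0 0.6;0 0 0 0 0 0 0.7;0 0 0 0 0 0 0.8;0 0 0 0 0 0 0.9;0 0 0 0 0 0 0.9;0 0 -0.2 0 0 0 0.9"}}

```text
time: 17.32
ee_pos: [0.6388, 0.1992, 0.2747]
tcp_rot: [-179.9, 0.1, 22.3]
wrist_force: [-0.7, 0.1, -0.4]
opening: 0.0807
grasp_force: 0.0
```

{"method": "carry_out", "body": {"targets": "0 0 -0.4 0 0 0 0.9;0 0 -0.6 0 0 0 0.9;0 0 -0.6 0 0 0 0.9;0 0 -0.6 0 0 0 0.9;0 0 -0.6 0 0 0 0.9;0 0 -0.4 0 0 0 0.9;0 0 0 0 0 0 0.9;0 0 0 0 0 0 0.9"}}

```text
time: 17.98
ee_pos: [0.6392, 0.199, 0.4055]
tcp_rot: [-179.9, -0.1, 22.4]
wrist_force: [-0.5, -0.7, -0.4]
opening: 0.0812
grasp_force: 0.0
```

```bash
python3 - <<'E'
from h import *
im,c=snap('wrist','w10')
s=monitor.get_obs();print(s['ee_pos'],s['tcp_rot'],s['time'],s['opening'])
im2,c2=snap('scene','s2')
a=cv2.resize(im[:,:,::-1],(400,300)); b=cv2.resize(im2[210:330,120:280,::-1],(400,300),interpolation=cv2.INTER_CUBIC)
cv2.imwrite('pics/both1.png',np.hstack([a,b]))
k,P=poly(c,im,(0,140,60),(8,255,255),.127,(150,150,450,420),True)
(x,y),ra,a=cv2.fitEllipse(cv2.convexHull(P)); print('lid',x,y,ra)
E
```

```text
[0.63919179 0.19900837 0.4041047 ] [-1.79870140e+02 -1.15758742e-02  2.23527806e+01] 18.0333 0.08104585253703343
lid 644.3145751953125 205.0500030517578 (57.397666931152344, 77.65769958496094)
```

View pics/both1.png

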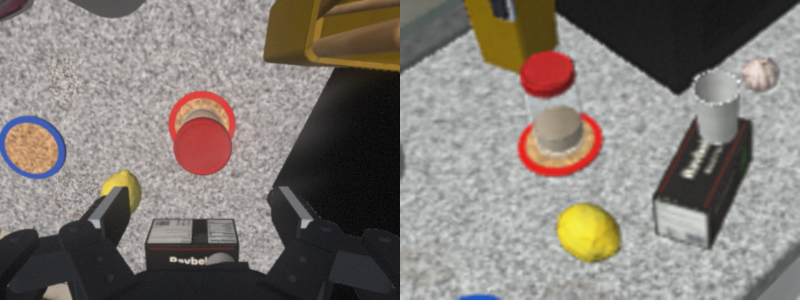

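The jar is upright in the middle of the red coaster, and the cup and lemon are undisturbed. Next I'll move above the cup and turn the yaw by +90°.

{"method": "carry_out", "body": {"targets": "-0.35 0.05 0 0 0 0 0.9;-0.68 0.09 0 0 0 0 0.9;-0.68 0.09 0 0 0 0 0.9;-0.68 0.09 0 0 0 0 0.9;-0.68 0.09 0 0 0 0 0.9;-0.68 0.09 0 0 0 0 0.9;-0.68 0.09 0 0 0 0 0.9;-0.35 0.05 0 0 0 0 0.9"}}

```text
time: 18.75
ee_pos: [0.4697, 0.1015, 0.4033]
tcp_rot: [-179.9, 0.1, 22.3]
wrist_force: [0.5, 0.7, 0.1]
opening: 0.0814
grasp_force: 0.0
```

{"method": "carry_out", "body": {"targets": "0 0 0 0 0 -0.98 0.9;0 0 0 0 0 -0.98 0.9;0 0 0 0 0 -0.98 0.9;0 0 0 0 0 -0.98 0.9;0 0 0 0 0 -0.98 0.9;0 0 0 0 0 -0.98 0.9;0 0 0 0 0 -0.98 0.9;0 0 0 0 0 -0.98 0.9"}}

```text
time: 19.42
ee_pos: [0.4718, 0.1026, 0.4028]
tcp_rot: [-179.8, -0.0, 67.6]
wrist_force: [-0.2, -0.4, -0.4]
opening: 0.0812
grasp_force: 0.0
```

{"method": "carry_out", "body": {"targets": "0 0 0 0 0 -0.98 0.9;0 0 0 0 0 -0.98 0.9;0 0 0 0 0 -0.98 0.9;0 0 0 0 0 -0.98 0.9;0 0 0 0 0 -0.98 0.9;0 0 0 0 0 -0.98 0.9;0 0 0 0 0 -0.98 0.9;0 0 0 0 0 -0.98 0.9"}}

```text
time: 20.08
ee_pos: [0.4719, 0.1026, 0.4028]
tcp_rot: [-179.9, -0.2, 112.5]
wrist_force: [-0.0, 0.6, -0.5]
opening: 0.081
grasp_force: 0.0
```

```bash
python3 - <<'E'
from h import *
im,c=snap('wrist','w11'); np.save('w11.npy',c,allow_pickle=True)
s=monitor.get_obs();print(s['ee_pos'],s['tcp_rot'],s['time'],s['q'][5])
for n,p in [('w6',(397,233)),('w7',(373,196))]:
    print(atz(np.load(n+'.npy',allow_pickle=True).item(),*p,.138))
print([proj(c,(.472,.102,z)) for z in (.138,.066)])
# view prepared with grid of pose
cv2.imwrite('pics/w11v.png',cv2.resize(im[:,:,::-1],None,fx=1.4,fy=1.4))
E
```

```text
[0.47185299 0.10259762 0.40284227] [-1.79889418e+02 -1.53019390e-01  1.12865127e+02] 20.1333 79.37171998939144
[0.47230455 0.10338678 0.138     ]
[0.4738348  0.10512767 0.138     ]
[(np.float64(281.0185708061032), np.float64(213.68794121017507)), (np.float64(281.11553121420644), np.float64(190.28613581406938))]
```

View pics/w11v.png

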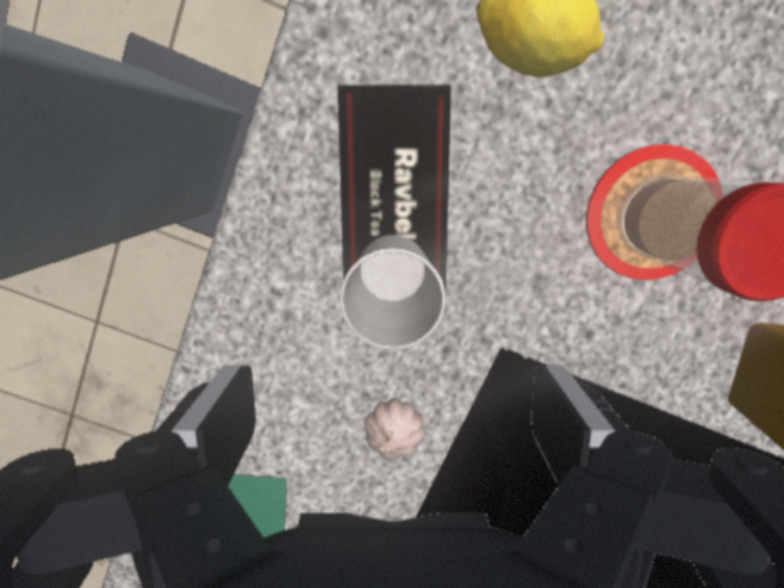

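In the picture (scaled 1.4×) the cup rim is centred at (393,297), on the grasp axis to within 1–2 mm. The carton edges run parallel to the image columns. I'll lower and grip the cup.

{"method": "carry_out", "body": {"targets": "0.03 0 0.3 0 0 0 0.8;0 0 0.5 0 0 0 0.8;0 0 0.6 0 0 0 0.8;0 0 0.6 0 0 0 0.8;0 0 0.6 0 0 0 0.8;0 0 0.4 0 0 0 0.8;0 0 0.25 0 0 0 0.8;0 0 0.1 0 0 0 0.8", "newtons": 30}}

```text
time: 20.8
ee_pos: [0.4709, 0.1039, 0.2679]
tcp_rot: [-179.8, -0.2, 112.1]
wrist_force: [-1.3, 0.5, 0.2]
opening: 0.0768
grasp_force: 0.0
```

{"method": "carry_out", "body": {"targets": "0 0 0 0 0 0 0.6;0 0 0 0 0 0 0.4;0 0 0 0 0 0 0.25;0 0 0 0 0 0 0.1;0 0 0 0 0 0 -0.1;0 0 0 0 0 0 -0.2;0 0 0 0 0 0 -0.2;0 0 0 0 0 0 -0.2"}}

```text
time: 21.47
ee_pos: [0.4717, 0.104, 0.2714]
tcp_rot: [179.9, -0.1, 112.2]
wrist_force: [-1.7, -1.9, 6.3]
opening: 0.0504
grasp_force: 30.7
```

```bash
python3 - <<'E'
from h import *
c=np.load('w11.npy',allow_pickle=True).item()
P=[atz(c,x/1.4,y/1.4,.066)[:2] for x,y in [(339,87),(450,86),(345,262),(446,262)]];print(np.round(P,4))
P=np.array(P);print('w',np.linalg.norm(P[1]-P[0]))
for a,b in((0,2),(1,3)): d=P[a]-P[b];print(np.degrees(np.arctan2(d[1],d[0])))
m=(P[0]+P[1])/2; d=(P[0]-P[2]);d/=np.linalg.norm(d); e=(P[1]-P[3]);e/=np.linalg.norm(e); d=(d+e)/2;print('ctr',m-d*.068)
E
```

```text
[[0.4028 0.1875]
 [0.4614 0.2123]
 [0.4427 0.0929]
 [0.5014 0.1172]]
w 0.06364799310971532
112.88969415881317
112.81525602473972
ctr [0.45849126 0.13721945]
```

{"method": "carry_out", "body": {"targets": "0 0 -0.1 0 0 0 -0.2;0 0 -0.3 0 0 0 -0.2;0 0 -0.5 0 0 0 -0.2;0 0 -0.5 0 0 0 -0.2;0 0 -0.5 0 0 0 -0.2;0 0 -0.5 0 0 0 -0.2;0 0 -0.4 0 0 0 -0.2;0 0 -0.2 0 0 0 -0.2"}}

```text
time: 22.13
ee_pos: [0.4716, 0.1038, 0.3931]
tcp_rot: [179.8, -0.1, 112.2]
wrist_force: [0.3, -0.3, -1.4]
opening: 0.0501
grasp_force: 31.6
```

{"method": "carry_out", "body": {"targets": "0.36 0.2 0 0 0 0 -0.2;0.7 0.38 0 0 0 0 -0.2;0.7 0.38 0 0 0 0 -0.2;0.7 0.38 0 0 0 0 -0.2;0.7 0.38 0 0 0 0 -0.2;0.7 0.38 0 0 0 0 -0.2;0.7 0.38 0 0 0 0 -0.2;0.36 0.2 0 0 0 0 -0.2"}}

```text
time: 22.8
ee_pos: [0.4964, 0.3295, 0.3899]
tcp_rot: [-180.0, -0.2, 112.3]
wrist_force: [-0.3, -0.6, -2.7]
opening: 0.0499
grasp_force: 31.8
```

{"method": "carry_out", "body": {"targets": "0 0 0 0 0 0 -0.2;0 0 0 0 0 0 -0.2;0 0 0 0 0 0 -0.2;0 0 0 0 0 0 -0.2;0 0 0 0 0 0 -0.2;0 0 0 0 0 0 -0.2;0 0 0 0 0 0 -0.2;0 0 0 0 0 0 -0.2"}}

```text
time: 23.47
ee_pos: [0.4966, 0.3261, 0.3908]
tcp_rot: [180.0, -0.1, 112.2]
wrist_force: [-0.2, 0.8, -1.2]
opening: 0.0504
grasp_force: 31.9
```

```bash
python3 - <<'E'
from h import *
im,c=snap('wrist','w12'); np.save('w12.npy',c,allow_pickle=True)
s=monitor.get_obs();print(s['ee_pos'],s['tcp_rot'],s['time'],s['opening'],s['grasp_force'],s['q'][5])
k,P=poly(c,im,(105,140,60),(125,255,255),.006)
(x,y),ra,a=cv2.fitEllipse(cv2.convexHull(P)); print('blue',x,y,ra,k.min(0),k.max(0))
E
```

```text
[0.49653355 0.32619247 0.39070026] [ 1.79989902e+02 -1.36703410e-01  1.12170473e+02] 23.5167 0.05049789647304122 31.86874690465629 101.10723878799278
blue 508.1739196777344 423.475830078125 (96.50357818603516, 96.56099700927734) [280  34] [381 141]
```

{"method": "carry_out", "body": {"targets": "0.2 0.1 0 0 0 0 -0.2;0.4 0.22 0 0 0 0 -0.2;0.45 0.26 0 0 0 0 -0.2;0.45 0.26 0.1 0 0 0 -0.2;0.4 0.22 0.3 0 0 0 -0.2;0.25 0.14 0.4 0 0 0 -0.2;0 0 0.5 0 0 0 -0.2;0 0 0.5 0 0 0 -0.2"}}

```text
time: 24.18
ee_pos: [0.5083, 0.4259, 0.3176]
tcp_rot: [180.0, -0.1, 112.3]
wrist_force: [-0.4, -0.4, -2.0]
opening: 0.05
grasp_force: 31.9
```

{"method": "carry_out", "body": {"targets": "0 0 0.5 0 0 0 -0.2;0 0 0.5 0 0 0 -0.2;0 0 0.5 0 0 0 -0.2;0 0 0.4 0 0 0 -0.2;0 0 0.3 0 0 0 -0.2;0 0 0.2 0 0 0 -0.2;0 0 0.05 0 0 0 -0.2;0 0 0 0 0 0 -0.2"}}

```text
time: 24.85
ee_pos: [0.5083, 0.4248, 0.2206]
tcp_rot: [-180.0, -0.1, 112.2]
wrist_force: [0.3, -0.0, -1.7]
opening: 0.0508
grasp_force: 31.9
```

Now slowly down about 9 mm to contact.

{"method": "carry_out", "body": {"targets": "0 0 0.05 0 0 0 -0.2;0 0 0.05 0 0 0 -0.2;0 0 0.04 0 0 0 -0.2;0 0 0.03 0 0 0 -0.2;0 0 0.02 0 0 0 -0.2;0 0 0.02 0 0 0 -0.2;0 0 0 0 0 0 -0.2;0 0 0 0 0 0 -0.2"}}

```text
time: 25.52
ee_pos: [0.5083, 0.4246, 0.2123]
tcp_rot: [-180.0, -0.1, 112.2]
wrist_force: [0.0, 0.2, -2.1]
opening: 0.0501
grasp_force: 31.9
```

{"method": "carry_out", "body": {"targets": "0 0 0.03 0 0 0 -0.2;0 0 0 0 0 0 -0.2;0 0 0.02 0 0 0 -0.2;0 0 0 0 0 0 -0.2;0 0 0.01 0 0 0 -0.2;0 0 0 0 0 0 -0.2;0 0 0 0 0 0 -0.2;0 0 0 0 0 0 -0.2"}}

```text
time: 26.18
ee_pos: [0.5083, 0.4247, 0.2112]
tcp_rot: [179.9, -0.2, 112.2]
wrist_force: [-2.8, -1.3, 6.3]
opening: 0.0502
grasp_force: 32.4
```

{"method": "carry_out", "body": {"targets": "0 0 -0.03 0 0 0 0.22;0 0 0 0 0 0 0.3;0 0 0 0 0 0 0.4;0 0 0 0 0 0 0.6;0 0 0 0 0 0 0.8;0 0 0 0 0 0 0.9;0 0 0 0 0 0 0.9;0 0 -0.2 0 0 0 0.9"}}

```text
time: 26.85
ee_pos: [0.508, 0.4243, 0.2176]
tcp_rot: [-179.9, -0.1, 112.2]
wrist_force: [0.7, 0.3, -0.3]
opening: 0.0809
grasp_force: 0.0
```

{"method": "carry_out", "body": {"targets": "0 0 -0.4 0 0 0 0.9;0 0 -0.6 0 0 0 0.9;0 0 -0.8 0 0 0 0.9;0 0 -0.8 0 0 0 0.9;0 0 -0.8 0 0 0 0.9;0 0 -0.6 0 0 0 0.9;0 0 -0.2 0 0 0 0.9;0 0 0 0 0 0 0.9"}}

```text
time: 27.52
ee_pos: [0.5085, 0.4243, 0.3904]
tcp_rot: [179.7, -0.2, 112.2]
wrist_force: [-0.0, 0.4, 0.0]
opening: 0.0811
grasp_force: 0.0
```

```bash
python3 - <<'E'
from h import *
im,c=snap('wrist','w13'); np.save('w13.npy',c,allow_pickle=True)
s=monitor.get_obs();print(s['ee_pos'],s['tcp_rot'],s['time'],s['opening'])
k,P=poly(c,im,(105,140,60),(125,255,255),.006)
(x,y),ra,a=cv2.fitEllipse(cv2.convexHull(P)); print('blue',x,y,ra)
# cup rim: low-saturation region inside the coaster hull
h=cv2.cvtColor(im,cv2.COLOR_RGB2HSV); m=np.zeros(h.shape[:2],np.uint8); cv2.fillConvexPoly(m,cv2.convexHull(k),255)
m=cv2.erode(m,np.ones((9,9)))&cv2.inRange(h,(0,0,0),(180,50,255))
q=max(cv2.findContours(m,cv2.RETR_EXTERNAL,cv2.CHAIN_APPROX_NONE)[0],key=cv2.contourArea); (u,v),rr=cv2.minEnclosingCircle(q); e=cv2.fitEllipse(cv2.convexHull(q))
print(u,v,rr,e,'expected rim px',proj(c,(x/1e3,y/1e3,.078)),proj(c,(x/1e3,y/1e3,.006)))
E
```

```text
[0.50858053 0.42429388 0.3880086 ] [ 1.79899083e+02 -1.63376851e-01  1.12188777e+02] 27.5667 0.08124421507733735
blue 507.71484375 424.59844970703125 (94.85236358642578, 96.03691101074219)
273.34881591796875 189.56478881835938 30.537044525146484 ((271.4804992675781, 184.10369873046875), (36.51594924926758, 63.05862808227539), 57.104427337646484) expected rim px (np.float64(277.9644128827249), np.float64(195.92519063934188)) (np.float64(278.1796654983505), np.float64(179.0102707087413))
```

{"method": "carry_out", "body": {"targets": "-0.35 -0.22 0 0 0 0 0.9;-0.7 -0.44 0 0 0 0 0.9;-0.7 -0.44 0 0 0 0 0.9;-0.7 -0.44 0 0 0 0 0.9;-0.7 -0.44 0 0 0 0 0.9;-0.7 -0.44 0 0 0 0 0.9;-0.7 -0.44 0 0 0 0 0.9;-0.7 -0.44 0 0 0 0 0.9"}}

```text
time: 28.23
ee_pos: [0.4648, 0.1784, 0.3845]
tcp_rot: [-179.8, -0.1, 112.2]
wrist_force: [-0.5, 0.1, -0.0]
opening: 0.0809
grasp_force: 0.0
```

{"method": "carry_out", "body": {"targets": "-0.6 -0.38 0 0 0 0 1;-0.32 -0.2 0 0 0 0 1;0 0 0 0 0 0 1;0 0 0 0 0 0 1;0 0 0 0 0 0 1;0 0 0 0 0 0 1;0 0 0 0 0 0 1;0 0 0 0 0 0 1"}}

```text
time: 28.9
ee_pos: [0.4581, 0.1378, 0.3862]
tcp_rot: [-180.0, -0.1, 112.3]
wrist_force: [0.2, -0.1, -0.4]
opening: 0.0853
grasp_force: 0.0
```

```bash
python3 - <<'E'
from h import *
im,c=snap('wrist','w14'); np.save('w14.npy',c,allow_pickle=True)
s=monitor.get_obs();print(s['ee_pos'],s['tcp_rot'],s['time'],s['opening'])
k,P=poly(c,im,(0,0,0),(180,255,70),.066,(150,60,420,290))
print(k.min(0),k.max(0),cv2.boxPoints(cv2.minAreaRect(k)).round(0).tolist()); print(cv2.minAreaRect(P))
u,v=proj(c,(.458,.137,.066)); print('pred centre',u,v,[np.round(proj(c,(np.array([.458,.137])+np.array([[np.cos(a),-np.sin(a)],[np.sin(a),np.cos(a)]])@np.array(q)).tolist()+[.066]),0).tolist() for a in [np.radians(22.8)] for q in [(.034,.068),(-.034,.068),(-.034,-.068),(.034,-.068)]])
E
```

```text
[0.45809291 0.13769576 0.38628529] [-1.79972002e+02 -1.37388478e-01  1.12246549e+02] 28.95 0.0855832320492502
[239 110] [319 265] [[239.0, 110.0], [319.0, 110.0], [319.0, 265.0], [239.0, 265.0]]
((456.7856140136719, 139.13470458984375), (63.81952667236328, 132.53826904296875), 22.68877410888672)
pred centre 280.20938846542896 194.75221124188877 [[323.0, 110.0], [236.0, 111.0], [243.0, 269.0], [319.0, 269.0]]
```

{"method": "carry_out", "body": {"targets": "0 0 0.4 0 0 -0.08 1;0 0 0.6 0 0 0 1;0 0 0.7 0 0 0 1;0 0 0.7 0 0 0 1;0 0 0.7 0 0 0 1;0 0 0.6 0 0 0 1;0 0 0.5 0 0 0 1;0 0 0.4 0 0 0 1", "newtons": 60}}

```text
time: 29.62
ee_pos: [0.4574, 0.1377, 0.2006]
tcp_rot: [-179.9, -0.1, 112.7]
wrist_force: [-0.3, -0.3, 0.7]
opening: 0.0856
grasp_force: 0.0
```

{"method": "carry_out", "body": {"targets": "0 0 0.05 0 0 0 0.9;0 0 0 0 0 0 0.8;0 0 0 0 0 0 0.7;0 0 0 0 0 0 0.5;0 0 0 0 0 0 0.4;0 0 0 0 0 0 0.3;0 0 0 0 0 0 0.3;0 0 0 0 0 0 0.3"}}

```text
time: 30.28
ee_pos: [0.4583, 0.1377, 0.2022]
tcp_rot: [179.9, -0.1, 112.7]
wrist_force: [-1.3, 0.9, 6.8]
opening: 0.0675
grasp_force: 68.8
```

The carton is gripped at 67.5 mm with 69 N. Before lifting, I'll measure the tray from the fixed cameras with the arm out of the way.

```bash
python3 - <<'E'
from h import *
for n,b in (('scene',(310,170,390,222)),('side',(225,300,285,370))):
    im,c=snap(n,n+'3')
    k,P=poly(c,im,(3,70,30),(20,255,255),.012,b)
    print(n,cv2.minAreaRect(P),k.min(0),k.max(0))
    q=cv2.approxPolyDP(k.reshape(-1,1,2),5,True)[:,0]; print(q.tolist(),[atz(c,*p,.012)[:2].round(4).tolist() for p in q])
w=np.load('w1.npy',allow_pickle=True)
E
```

```text
scene ((443.93365478515625, -400.8939208984375), (170.95388793945312, 100.71815490722656), 78.62030792236328) [326 188] [376 213]
[[326, 199], [344, 213], [376, 193], [343, 188]] [[0.5, -0.3271], [0.4114, -0.3072], [0.3853, -0.4733], [0.4899, -0.419]]
side ((445.1812438964844, -413.0693359375), (167.38531494140625, 95.20645904541016), 78.0567626953125) [233 312] [275 363]
[[243, 312], [233, 360], [269, 363], [275, 314]] [[0.4194, -0.3221], [0.3828, -0.4827], [0.4716, -0.5041], [0.5066, -0.3417]]
```

{"method": "carry_out", "body": {"targets": "0 0 -0.1 0 0 0 0.3;0 0 -0.3 0 0 0 0.3;0 0 -0.5 0 0 0 0.3;0 0 -0.6 0 0 0 0.3;0 0 -0.6 0 0 0 0.3;0 0 -0.5 0 0 0 0.3;0 0 -0.3 0 0 0 0.3;0 0 -0.1 0 0 0 0.3"}}

```text
time: 31.05
ee_pos: [0.4582, 0.1373, 0.3232]
tcp_rot: [179.8, -0.1, 112.7]
wrist_force: [-0.1, 0.1, -3.3]
opening: 0.0675
grasp_force: 68.2
```

The scene and side estimates of the tray disagree by about 12 mm in y. I'll cross-check with the wrist pictures w4 and w5 taken near it, rebuilding the camera pose from the tool pose.

```bash
python3 - <<'E'
from h import *
from scipy.spatial.transform import Rotation as R
def T(p,r):
    M=np.eye(4);M[:3,:3]=R.from_euler('xyz',r,degrees=True).as_matrix();M[:3,3]=p;return M
c=get_calibration('wrist');s=monitor.get_obs()
X=np.array(c['view'])@T(s['ee_pos'],s['tcp_rot'])  # tool->cam
ctr=np.array([.4452,-.4128])
for n,p in (('w4',(.4300,-.1777,.2766)),('w5',(.43405,-.1779,.4120))):
    d=dict(c); d['view']=X@np.linalg.inv(T(p,(180,0,22.1)))
    im=cv2.cvtColor(cv2.imread(f'pics/{n}.png'),cv2.COLOR_BGR2RGB)
    k,P=poly(d,im,(3,70,20),(20,255,255),.012,(370,150,560,420))
    q=cv2.approxPolyDP(k.reshape(-1,1,2),6,True)[:,0]
    print(n,q.tolist(),[atz(d,*x,.012)[:2].round(4).tolist() for x in q])
    a=np.radians(-12)
    for nm,cc in(('side',(.4452,-.413)),('scene',(.444,-.401))):
        M=np.array([[np.cos(a),-np.sin(a)],[np.sin(a),np.cos(a)]])
        print(nm,[np.round(proj(d,[*(np.array(cc)+M@np.array(o)),.012])).tolist() for o in [(-.05,.084),(.05,.084)]],(np.array(cc)+M@np.array((-.05,.084))).round(4))
E
```

```text
w4 [[536, 185], [444, 289], [559, 368], [559, 197]] [[0.5119, -0.3295], [0.4205, -0.3104], [0.3939, -0.4275], [0.5107, -0.3485]]
side [[451.0, 301.0], [551.0, 192.0]] [ 0.4138 -0.3204]
scene [[436.0, 297.0], [534.0, 187.0]] [ 0.4126 -0.3084]
w5 [[444, 164], [388, 234], [500, 309], [558, 246]] [[0.5093, -0.3315], [0.4179, -0.3124], [0.3835, -0.4764], [0.4763, -0.4941]]
side [[393.0, 240.0], [453.0, 165.0]] [ 0.4138 -0.3204]
scene [[383.0, 237.0], [443.0, 162.0]] [ 0.4126 -0.3084]
```

The w5 picture shows all four tray corners. Its centre is about (0.4465, -0.404) with the long axis at 78.1°. I'll carry the carton over, then turn it -34.6°.

{"method": "carry_out", "body": {"targets": "-0.34 -0.15 0 0 0 0 0.3;-0.69 -0.306 0 0 0 0 0.3;-0.69 -0.306 0 0 0 0 0.3;-0.69 -0.306 0 0 0 0 0.3;-0.69 -0.306 0 0 0 0 0.3;-0.69 -0.306 0 0 0 0 0.3;-0.69 -0.306 0 0 0 0 0.3;-0.69 -0.306 0 0 0 0 0.3"}}

```text
time: 31.72
ee_pos: [0.4525, -0.0903, 0.3193]
tcp_rot: [-179.9, -0.2, 112.7]
wrist_force: [0.9, -0.1, -2.7]
opening: 0.0675
grasp_force: 68.3
```

{"method": "carry_out", "body": {"targets": "-0.69 -0.306 0 0 0 0 0.3;-0.69 -0.306 0 0 0 0 0.3;-0.69 -0.306 0 0 0 0 0.3;-0.69 -0.306 0 0 0 0 0.3;-0.69 -0.306 0 0 0 0 0.3;-0.69 -0.306 0 0 0 0 0.3;-0.69 -0.306 0 0 0 0 0.3;-0.69 -0.306 0 0 0 0 0.3"}}

```text
time: 32.38
ee_pos: [0.4472, -0.3319, 0.3185]
tcp_rot: [-180.0, -0.2, 112.6]
wrist_force: [1.2, 0.2, -1.8]
opening: 0.0678
grasp_force: 68.3
```

{"method": "carry_out", "body": {"targets": "-0.69 -0.306 0 0 0 0 0.3;-0.69 -0.306 0 0 0 0 0.3;-0.34 -0.15 0 0 0 0 0.3;0 0 0 0 0 0 0.3;0 0 0 0 0 0.5 0.3;0 0 0 0 0 0.8 0.3;0 0 0 0 0 0.8 0.3;0 0 0 0 0 0.8 0.3"}}

```text
time: 33.05
ee_pos: [0.446, -0.405, 0.3185]
tcp_rot: [-179.9, -0.2, 95.8]
wrist_force: [-0.4, 0.8, -2.5]
opening: 0.068
grasp_force: 68.2
```

{"method": "carry_out", "body": {"targets": "0 0 0 0 0 0.8 0.3;0 0 0 0 0 0.8 0.3;0 0 0 0 0 0.8 0.3;0 0 0 0 0 0.5 0.3;0 0 0 0 0 0.25 0.3;0 0 0 0 0 0 0.3;0 0 0 0 0 0 0.3;0 0 0 0 0 0 0.3"}}

```text
time: 33.72
ee_pos: [0.446, -0.4054, 0.3192]
tcp_rot: [-179.9, -0.1, 78.1]
wrist_force: [0.1, -0.4, -1.8]
opening: 0.0676
grasp_force: 68.2
```

{"method": "carry_out", "body": {"targets": "0 0 0.2 0 0 0 0.3;0 0 0.4 0 0 0 0.3;0 0 0.5 0 0 0 0.3;0 0 0.5 0 0 0 0.3;0 0 0.4 0 0 0 0.3;0 0 0.2 0 0 0 0.3;0 0 0.1 0 0 0 0.3;0 0 0 0 0 0 0.3"}}

```text
time: 34.38
ee_pos: [0.4458, -0.4053, 0.2266]
tcp_rot: [-179.9, -0.1, 78.0]
wrist_force: [-0.4, -0.0, -2.3]
opening: 0.0675
grasp_force: 68.2
```

```bash
python3 - <<'E'
from h import *
s=monitor.get_obs();print(s['ee_pos'],s['tcp_rot'],s['time'])
a,ca=snap('side','side4'); b,cb=snap('scene','scene4')
# predicted tray outline for a few centres, carton hovering bottom
A=cv2.resize(a[270:390,200:310],(550,600),interpolation=cv2.INTER_CUBIC)
B=cv2.resize(b[300:380,115:180],(250,300),interpolation=cv2.INTER_CUBIC); C=cv2.resize(b[160:240,300:367],(250,300),interpolation=cv2.INTER_CUBIC)
cv2.imwrite('pics/hover.png',np.hstack([A,np.vstack([B,C])])[:,:,::-1])
M=lambda an:np.array([[np.cos(an),-np.sin(an)],[np.sin(an),np.cos(an)]])
p=s['ee_pos'][:2]; z=s['ee_pos'][2]-.2022
for n,c,f in(('side',ca,lambda u,v:((u-200)*5,(v-270)*5)),):
    for nm,cc,hx,hy,zz in(('carton bottom',p,.034,.068,z),('tray@cmd',p,.05,.084,.012)):
        print(n,nm,[tuple(np.round(f(*proj(c,[*(cc+M(np.radians(-11.9))@np.array(o)),zz])))) for o in [(-hx,hy),(hx,hy),(hx,-hy),(-hx,-hy)]])
E
```

```text
[ 0.44575688 -0.4053097   0.22664586] [-1.79865793e+02 -1.44384663e-01  7.79979480e+01] 34.3833
side carton bottom [(np.float64(228.0), np.float64(206.0)), (np.float64(351.0), np.float64(212.0)), (np.float64(326.0), np.float64(410.0)), (np.float64(192.0), np.float64(402.0))]
side tray@cmd [(np.float64(204.0), np.float64(199.0)), (np.float64(383.0), np.float64(208.0)), (np.float64(355.0), np.float64(454.0)), (np.float64(158.0), np.float64(442.0))]
```

View pics/hover.png

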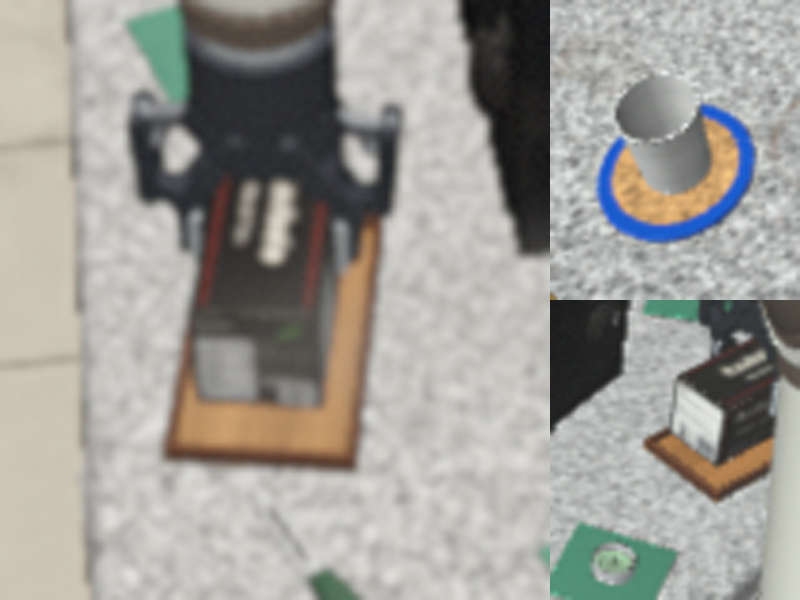

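The cup stands upright on the blue coaster, and the tealight is centred on its tile. The carton hovers inside the tray. Once I allow for the tray's 12 mm outer wall, its corners at (355,466) and (165,458) match a tray centre within 2–3 mm of the commanded position. I'll nudge by 2 mm and lower.

{"method": "carry_out", "body": {"targets": "-0.045 0.035 0.05 0 0 0 0.3;0 0 0.1 0 0 0 0.3;0 0 0.1 0 0 0 0.3;0 0 0.08 0 0 0 0.3;0 0 0.05 0 0 0 0.3;0 0 0.03 0 0 0 0.3;0 0 0 0 0 0 0.3;0 0 0 0 0 0 0.3"}}

```text
time: 35.15
ee_pos: [0.4469, -0.4074, 0.211]
tcp_rot: [-179.9, -0.1, 78.0]
wrist_force: [0.6, -0.0, -2.0]
opening: 0.0679
grasp_force: 68.2
```

{"method": "carry_out", "body": {"targets": "0 0 0.02 0 0 0 0.3;0 0 0.02 0 0 0 0.3;0 0 0 0 0 0 0.3;0 0 0.02 0 0 0 0.3;0 0 0.01 0 0 0 0.3;0 0 0 0 0 0 0.3;0 0 0 0 0 0 0.3;0 0 0 0 0 0 0.3"}}

```text
time: 35.82
ee_pos: [0.4469, -0.4074, 0.2082]
tcp_rot: [-179.9, -0.1, 78.0]
wrist_force: [-0.3, 0.6, -2.3]
opening: 0.0675
grasp_force: 68.2
```

{"method": "carry_out", "body": {"targets": "0 0 0.02 0 0 0 0.3;0 0 0 0 0 0 0.3;0 0 0.02 0 0 0 0.3;0 0 0 0 0 0 0.3;0 0 0 0 0 0 0.3;0 0 0 0 0 0 0.3;0 0 0 0 0 0 0.3;0 0 0 0 0 0 0.3"}}

```text
time: 36.48
ee_pos: [0.4468, -0.4074, 0.2073]
tcp_rot: [-179.9, -0.1, 78.0]
wrist_force: [-2.9, 2.7, 6.3]
opening: 0.0676
grasp_force: 69.0
```

Contact is at exactly the tray-floor height. Releasing and rising clear.

{"method": "carry_out", "body": {"targets": "0 0 0 0 0 0 0.65;0 0 0 0 0 0 0.75;0 0 0 0 0 0 0.85;0 0 0 0 0 0 1;0 0 0 0 0 0 1;0 0 0 0 0 0 1;0 0 -0.2 0 0 0 1;0 0 -0.4 0 0 0 1"}}

```text
time: 37.15
ee_pos: [0.4465, -0.4071, 0.2293]
tcp_rot: [-179.8, -0.2, 78.0]
wrist_force: [0.4, 0.3, 0.2]
opening: 0.0854
grasp_force: 0.0
```

{"method": "carry_out", "body": {"targets": "0 0 -0.6 0 0 0 1;0 0 -0.8 0 0 0 1;0 0 -0.8 0 0 0 1;0 0 -0.8 0 0 0 1;0 0 -0.8 0 0 0 1;0 0 -0.6 0 0 0 1;0 0 -0.2 0 0 0 1;0 0 0 0 0 0 1"}}

```text
time: 37.82
ee_pos: [0.4471, -0.4079, 0.4177]
tcp_rot: [179.9, 0.0, 78.0]
wrist_force: [-0.4, -0.6, -0.1]
opening: 0.0853
grasp_force: 0.0
```

```bash
python3 - <<'E'
from h import *
s=monitor.get_obs();print(s['ee_pos'],s['time'],s['wrist_force'])
im,c=snap('wrist','w15')
k,P=poly(c,im,(3,70,20),(20,255,255),.012,(100,20,460,330)); r=cv2.minAreaRect(cv2.convexHull(P)); print('tray',r)
k2,P2=poly(c,im,(0,0,0),(180,110,75),.071,(150,40,420,300)); r2=cv2.minAreaRect(cv2.convexHull(P2)); print('carton top',r2,k2.min(0),k2.max(0))
f=lambda o,z:np.round(proj(c,[*(np.array([.4463,-.407])+np.array([[.978,.208],[-.208,.978]])@np.array(o)),z]))
print('carton top corners expected',[f(o,.071).tolist() for o in[(-.034,.068),(.034,.068),(.034,-.068),(-.034,-.068)]])
print('tray px',k.min(0),k.max(0))
E
```

```text
[ 0.44708414 -0.40786981  0.41765076] 37.8167 [-0.41778017 -0.64648905 -0.1496244 ]
tray ((446.3681335449219, -406.9384765625), (163.72494506835938, 97.77294921875), 77.90015411376953)
carton top ((446.57562255859375, -405.3858642578125), (131.90036010742188, 64.67523956298828), 78.04191589355469) [241 108] [315 251]
carton top corners expected [[239.0, 107.0], [318.0, 107.0], [314.0, 255.0], [244.0, 255.0]]
tray px [231  93] [327 245]
```

The tray centre measures (446.4, -406.9) mm and the carton top (446.6, -405.4) mm, at the same angle. Handing in.

```bash
python3 -c "
from h import *
print(bot.job_done())"
```

```text
the job is handed in; nothing more can be done
None
```

I set the tealight, jar, cup and carton down in that order, each upright in its own place, left the lemon and garlic alone, and handed the job in at about 38 s; no verdict was returned.

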